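# Reset the bench mixer and press the bottle down in its sprung cradle

### The job

Take the stylus from its stand, push the small recessed reset button of the bench mixer right down with the stylus's tip, and hang the stylus back in its stand. Then take the cream wash bottle by its cap, set it upright in the mixer's sprung ring cradle and press it fully down against the spring; finish while still holding the bottle pressed down there. Leave the specimen cup, the small jar and the timer where they are.

Things in the scene. Friction and masses are not known exactly. Their poses are not given: they have to be found in the camera images.
- mixer: Fixed white bench mixer, a low box 175 (x) x 120 (y) x 54 mm high. Origin: on the worktop under the middle of the box (the box runs from x -85 to +90 mm); x points from its button end to its cradle end. The button lies at x -60, y 0, the cradle's axis at x +30, y 0 mm. The mixer's place and yaw (up to 0.35 rad) vary.
- reset_top (a point): Middle of the top face of the reset button, a grey disc 13.6 mm across at the bottom of an upright round well 17 mm across in the mixer's white top; the face lies 5 mm below the top of the box (z = 49 mm) when not pressed. The button end of the mixer is nearest the robot.
- reset_button (a joint): Travel of the reset button, straight down: 0 released, 0.004 m fully down. Spring: about 1.8 N to start, 4.2 N at the bottom stop; it comes back by itself.
- cradle_seat (a point): Middle of the inner floor of the sprung ring cradle, a grey open cup on a steel stem on top of the mixer: bore 76 mm, flared to 84 mm at the mouth, rim 25 mm above this floor, 94 mm across outside. The floor is at z = 75 mm when not pressed and goes down with the cradle.
- cradle (a joint): Travel of the cradle, straight down: 0 at rest, 0.014 m at its bottom stop. Spring: 8 N to start, 16 N at the stop (this includes carrying the cradle's own 1.5 N); the bottle's weight alone does not move it, and it rises again when not pressed.
- stand: Fixed aluminium stylus stand: an upright tube 34 mm across and 70 mm high with a bore of 17 mm, on a round foot 68 mm across. Origin: on the worktop at the tube's axis. Stands left or right of the mixer, the bottle on the other side.
- stylus: Loose stylus, 117 mm long, 50 g, hanging upright in the stand. Origin at its tip, z up along it: tip 6 mm across up to z 16, tapering to a steel shank 10 mm across up to z 60, steel collar 24 mm across from z 60 to 66, black round grip 14 mm across from z 66 to 117. The collar rests on the stand's top, so the tip is 10 mm above the worktop.
- stylus_tip (a point): The stylus's tip, the same point as its origin.
- bottle: Loose cream wash bottle with a yellow cap, standing upright on the worktop on the side of the mixer away from the stand, round, 66 mm across, 185 mm high, 0.17 to 0.33 kg. Origin: middle of its underside, z up. The cap is 34 mm across, from z 158 to 185; the shoulder begins right below it.
- specimen_cup: Loose specimen cup with a lid, 54 mm across, 60 mm high, to be left alone. Origin: middle of its underside.
- jar_small: Loose small jar with a white lid, 52 mm across, 45 mm high, to be left alone. Origin: middle of its underside.
- lab_timer: Loose dark grey timer, 68 x 58 x 19 mm, to be left alone. Origin: middle of its underside.
There are look-alikes about, which are no part of the job. There is more than one size of the bottle; the job needs the larger. What is shaped like the stand but blue is not meant.

How it is judged:
By the outcome, as a careful person would: the job done as asked, in the order asked, and still so for the second after the job is handed in, while the arm keeps its last pose, push and grip.
It also fails if it takes over 61 s, if anything falls off the work surface, if the arm or the gripper's body presses on something with over 40 N, if the wrist force passes 120 N, or if a joint passes its speed limit or range.

### The arm

A 7-joint arm with a two-finger parallel gripper is mounted at the origin on a cart in front of the work surface, level with it; the furniture and walls round the work are solid. World frame = base frame: x ahead of the robot, y to its left, z up, the work surface at z = 0. Lengths are in mm, angles in rad, forces in N, time in s.
With the tool pointing down it reaches from about 400 to 875 mm from the base axis. Payload 19.3 kg.
Tool frame: the origin (TCP) lies at the very end of the fingers, on their centre line; the grasp point (between the pads) lies 19 mm behind it (grip_point_offset is the z of the grasp point in the tool frame, in mm); z points along the fingers, y is the line along which they close (so a half turn about z gives the same grasp; the last joint's range is limited). The gripper opens to 85 mm and grips with 20 to 120 N. Pads are 22 mm wide; open, the fingers measure 114 mm over their backs; the gripper's body (76 mm by 85 mm) begins 54 mm behind the grasp point. The pads swing forward as they close: fully open they stand 13 mm farther back than shut.
Start: joints at [1.127, 0.521, -0.036, 1.599, 0.021, 1.021, -0.113], TCP at [228.194, -581.844, 231.291] pointing down, gripper open.
Joint ranges: [-2.91, 2.91], [-0.3, 2.13], [-1.5, 1.42], [0.17, 2.43], [-1.26, 4.41], [0.16, 1.93], [-2.52, 2.52]. Speed limits (rad/s): [1.89, 1.89, 2.39, 2.39, 3.01, 3.01, 3.01].

### API

Orientations are given as a 3x3 rotation matrix whose columns are the frame's x, y, z axes.
In Python, from workcell import movep, movel, goto_joints, open_gripper, clamp, wait, inverse_kinematics, read_state, camera, PlanningError, finish_job, grip_point_offset gives the robot as it stands. Calls block until the motion is done:
- movep(position, orientation): joint-space move of the TCP to a pose.
- movel(position, frame=None, max_speed=150, guard=None): straight line of the TCP; frame=None keeps the orientation; max_speed is the mean speed in mm/s. With guard (N) it stops when the force on the tool has changed by that much, and returns True; else False.
- goto_joints(angles): joint-space move.
- open_gripper() and clamp(): open the fingers fully, or close them until they stop; the grip force is fixed at half the most.
- wait(seconds).
- inverse_kinematics(position, orientation): joint angles nearest the present ones, or None.
- read_state(): the state.
- camera(name): name is "scene" or "top" or "wrist"; returns a dict with "image" (384x512x3 uint8, blue, green, red), "range_z" (384x512 float32, mm along the optical axis (not along the pixel's ray), 0 where there is no reading), "fx", "fy", "cx", "cy" (pixels), "cam_to_world" (4x4, takes a point from camera to world coordinates). Camera axes: x right, y up, looking along -z (the intrinsics and any distortion apply to the point x, -y, -z); pixel columns grow to the right and rows downward; lengths in mm; the calibration is good to about 2 mm. A picture is of the moment at which its call begins.
A pose or a line that the arm cannot do raises PlanningError and nothing moves.
- finish_job(): hands the job in; it is judged then, once.
The state is a dict: "time": time; "qpos": joint angles; "qvel": joint speeds; "joint_efforts": joint torques, N m; "eef_pos": TCP position; "tool_rot": TCP orientation; "ft_force": force on the tool from outside, world axes, zero at the start; "torque": the same for the moment, N m; "finger_gap": finger opening in mm; "gripper_force": force on a finger pad.
Only numpy, scipy, OpenCV 4.12 (cv2) and the standard library are available. Lean on these libraries where they do the work, as an engineer would, in place of code of your own. Each camera call takes 0.05 s, during which the arm holds its last target. There are 200 camera calls.

## Working session

There is one attempt and no reset: what is moved stays moved. The work goes in short steps, each a Python script; the robot and the scene stay as the last script left them, time stands still between calls to the robot, and variables do not carry over. Pictures are saved under pics/ and viewed, at most 10 in all, crops included, and the job is handed in when it is done.

```bash
ls; mkdir -p pics; cat > h.py <<'E'
import numpy as np, cv2
from workcell import *
def pix2w(c,u,v,z=None):
    """pixel -> world; by depth, or on plane z"""
    T=np.array(c["cam_to_world"]); d=np.array([(u-c["cx"])/c["fx"],-(v-c["cy"])/c["fy"],-1.])
    if z is None:
        r=np.median(c["range_z"][int(v)-1:int(v)+2,int(u)-1:int(u)+2]); return T[:3,:3]@(d*r)+T[:3,3]
    w=T[:3,:3]@d; return T[:3,3]+w*(z-T[2,3])/w[2]
def cloud(c):
    v,u=np.mgrid[:384,:512]; r=c["range_z"]
    P=np.stack([(u-c["cx"])/c["fx"]*r,-(v-c["cy"])/c["fy"]*r,-r],-1); T=np.array(c["cam_to_world"])
    W=P@T[:3,:3].T+T[:3,3]; W[r<=0]=np.nan; return W
E
python3 - <<'E'
from h import *
import pickle
a=camera("scene");b=camera("top");w=camera("wrist")
pickle.dump((a,b,w),open("c0.pkl","wb"))
cv2.imwrite("pics/a.png",cv2.resize(a["image"],(768,576)));cv2.imwrite("pics/b.png",cv2.resize(b["image"],(768,576)))
for c in(a,b,w):print({k:c[k] for k in c if k not in("image","range_z")})
print(read_state(),grip_point_offset)
E
```

```text
pics
{'fx': 421.7174179679126, 'fy': 421.7174179679126, 'cx': 258.31727279907557, 'cy': 192.42435705606576, 'cam_to_world': array([[-5.47774060e-01,  3.39449219e-01, -7.64668429e-01,
        -4.59598089e+02],
       [-8.36505521e-01, -2.37749925e-01,  4.93693717e-01,
         6.67702375e+02],
       [-1.42159151e-02,  9.10081975e-01,  4.14184387e-01,
         6.21120861e+02],
       [ 0.00000000e+00,  0.00000000e+00,  0.00000000e+00,
         1.00000000e+00]])}
{'fx': 396.8047150189291, 'fy': 396.8047150189291, 'cx': 253.07156897318717, 'cy': 195.39357806537967, 'cam_to_world': array([[ 2.84333855e-02,  9.93750600e-01, -1.07941134e-01,
         4.11437591e+02],
       [-9.99593845e-01,  2.84745468e-02, -1.16025375e-03,
         3.35120003e+01],
       [ 1.92057200e-03,  1.07930283e-01,  9.94156610e-01,
         1.24754039e+03],
       [ 0.00000000e+00,  0.00000000e+00,  0.00000000e+00,
         1.00000000e+00]])}
{'fx': 283.27507136602685, 'fy': 283.27507136602685, 'cx': 253.58058777183524, 'cy': 190.79505649480757, 'cam_to_world': array([[ 3.65834656e-01,  8.88303808e-01,  2.7763528
[... 438 characters left out ...]
0014054 , -0.00154167,  0.00080236, -0.00097093, -0.00090125,
        0.00137021, -0.00118171]), 'joint_efforts': array([ 2.88845600e-03, -9.27389789e+01,  1.98184222e+00, -3.70055974e+01,
        1.81821553e-02,  6.42917425e-03,  5.10461928e-05]), 'eef_pos': array([ 228.08523344, -581.61732987,  230.86545633]), 'tool_rot': array([[ 9.30964110e-01,  3.65110504e-01, -3.80552813e-04],
       [ 3.65110698e-01, -9.30963753e-01,  8.17128212e-04],
       [-5.59387815e-05, -8.99660943e-04, -9.99999594e-01]]), 'ft_force': array([ 0.25808047,  0.25437648, -0.38869702]), 'torque': array([-0.01556014, -0.02775693, -0.0442789 ]), 'gripper_force': 0.0, 'finger_gap': 85.05317435004147} -18.700000000000003
```

View pics/a.png

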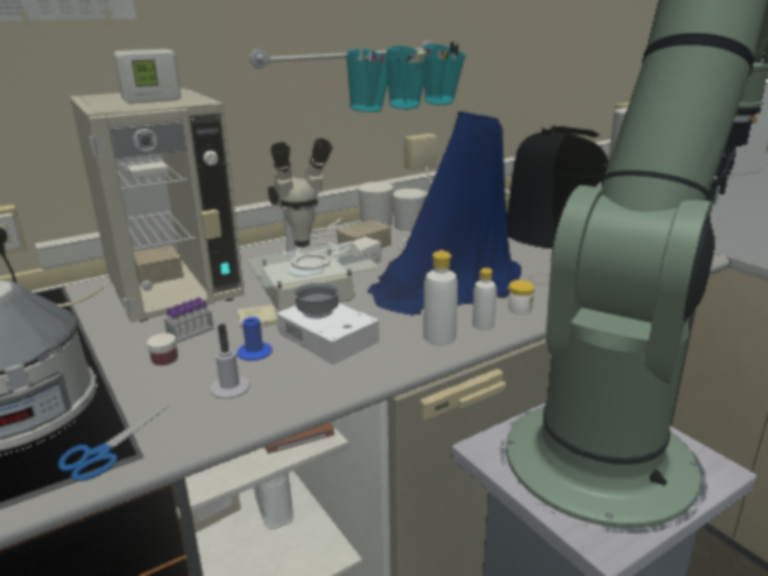

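View pics/b.png

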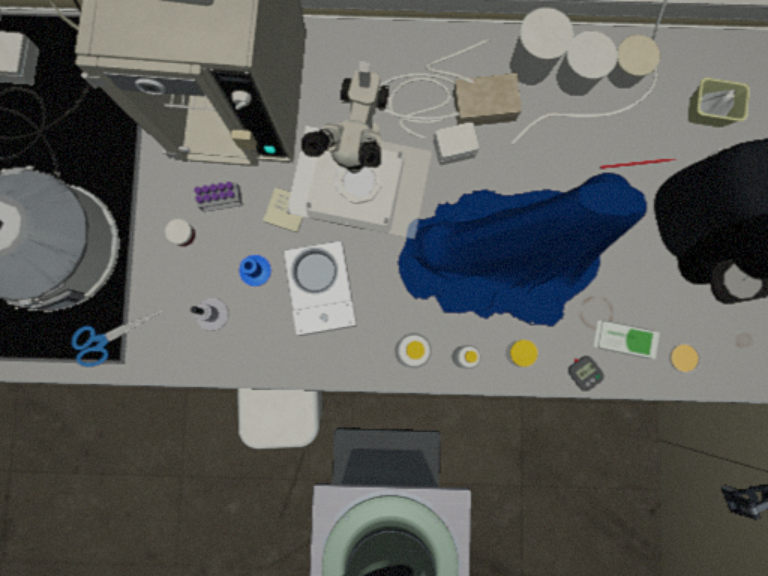

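Scene view: the stylus stands in the grey stand at (226,370), with a blue look-alike at (255,340). The mixer is at (328,325). The large bottle is at (441,310) and a smaller one at (485,300). In the top view these are stand (212,313), blue (255,270), mixer (320,288), large bottle (414,351) and small bottle (469,357). The grey stand and the taller bottle fit the description. Next I measure them and make a confirming crop.

```bash
cat > m.py <<'E'
from h import *
import pickle
a,b,w=pickle.load(open("c0.pkl","rb"))
print("range px",(a["range_z"]>0).mean(),(b["range_z"]>0).mean())
ct=cv2.resize(b["image"][135:265,110:340],None,fx=3.4,fy=3.4,interpolation=cv2.INTER_CUBIC)
cs=cv2.resize(a["image"][160:275,130:360],None,fx=3.4,fy=3.4,interpolation=cv2.INTER_CUBIC)[:,:782]
im=np.vstack([ct,cs]);im=cv2.resize(im,None,fx=.71,fy=.71);print(im.shape);cv2.imwrite("pics/c.png",im)
for n,c in(("scene",a),("top",b)):
    W=cloud(c)
    def sel(x,y,R,z0,z1):
        m=(np.hypot(W[...,0]-x,W[...,1]-y)<R)&(W[...,2]>z0)&(W[...,2]<z1); return W[m]
    for nm,(u,v) in dict(bottlecap=((441,257) if n=="scene" else (414,350)),mixtop=((345,335) if n=="scene" else (305,315)),sty=((223,328) if n=="scene" else (195,309)),cradle=((317,296) if n=="scene" else (315,268)),tab=((280,385) if n=="scene" else (240,340))).items():
        print(n,nm,pix2w(c,u/1.5,v/1.5).round(1))
    mp=pix2w(c,*((230,223.3) if n=="scene" else (203,210)))
    P=sel(*mp[:2],170,51,57); print(n,"mixtop",len(P),cv2.minAreaRect(P[:,:2].astype(np.float32)))
    cp=pix2w(c,*((211,197) if n=="scene" else (210,179)))
    P=sel(*cp[:2],60,95,104); 
    if len(P): print("rim",len(P),P[:,2].mean(),cv2.minEnclosingCircle(P[:,:2].astype(np.float32)))
E
python3 m.py
```

```text
range px 0.9960123697916666 0.9959716796875
(591, 555, 3)
scene bottlecap [417.8 -20.1 179.7]
scene mixtop [462.8 168.7  51.1]
scene sty [485.7 388.8 122.7]
scene cradle [604.4 152.7  73.2]
scene tab [453.2 310.6  -2.2]
scene mixtop 764 ((503.65008544921875, 145.22897338867188), (300.2701416015625, 150.02593994140625), 38.68778610229492)
rim 78 97.41845640717297 ((581.4488525390625, 164.35693359375), 46.01362991333008)
top bottlecap [426.9 -29.3 184.9]
top mixtop [492.5 183.4  54. ]
top sty [493.  382.3 126.5]
top cradle [585.6 165.1  72.9]
top tab [440.  323.9  -0.7]
top mixtop 1144 ((542.0466918945312, 195.20401000976562), (174.6653594970703, 197.81024169921875), 11.946152687072754)
rim 205 99.20371283410607 ((577.9835815429688, 163.20130920410156), 46.45016860961914)
```

View pics/c.png

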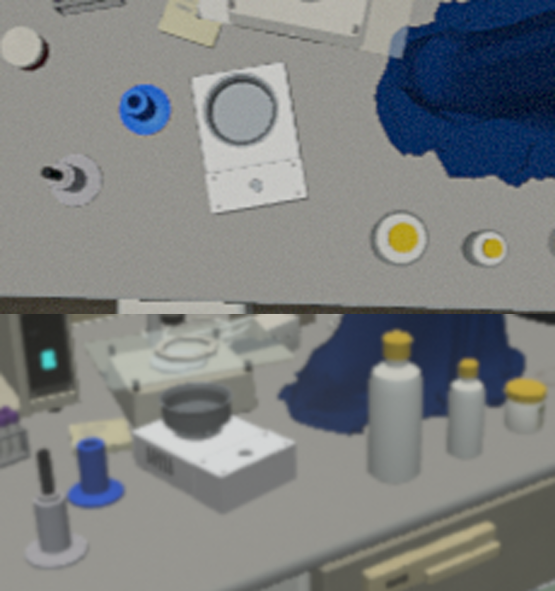

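Both picks are confirmed: the grey stand with the black stylus grip at crop (70,180), and the larger bottle at crop (403,238). The button is at crop (256,185). Next I refine the numbers and check the obstacle heights along the path.

```bash
cat > m2.py <<'E'
from h import *
import pickle
a,b,w=pickle.load(open("c0.pkl","rb"))
W=cloud(b)
bright=b["image"].mean(-1)
m=((np.abs(W[...,2]-54)<4)&(bright>165)).astype(np.uint8)
n,l,st,ce=cv2.connectedComponentsWithStats(m); k=l[203:215,196:225]; k=np.bincount(k[k>0]).argmax()
P=W[l==k]; r=cv2.minAreaRect(P[:,:2].astype(np.float32)); print("mixer",len(P),r,P[:,2].mean(),bright[l==k].mean())
def near(x,y,R,z0,z1,WW=W):
    q=(np.hypot(WW[...,0]-x,WW[...,1]-y)<R)&(WW[...,2]>z0)&(WW[...,2]<z1);return WW[q]
print("button px",pix2w(b,216,211.6,49))
for nm,c in(("top",b),("scene",a)):
  V=cloud(c)
  for n_,A in dict(cap=(425,-27,30,165,190),bottle=(425,-27,45,60,140),styl=(490,385,25,80,135),tube=(490,385,30,62,76),tubeS=(490,385,30,20,64)).items():
    P=near(*A,V); 
    if len(P): print(nm,n_,len(P),cv2.minEnclosingCircle(P[:,:2].astype(np.float32)),P.mean(0).round(1),P[:,2].max().round(1))
# height map, 60mm cells
for x in range(330,800,60): print(x,[int(np.nanmax(near(x,y,42,-20,900)[:,2],initial=-1)) for y in range(-600,500,60)])
E
python3 m2.py
```

```text
mixer 1265 ((550.5090942382812, 157.9354248046875), (173.43064880371094, 118.8145751953125), 11.6150484085083) 53.89453181899587 194.7836627140975
button px [489.07786014 145.5779099   49.        ]
top cap 131 ((427.6152648925781, -32.59292221069336), 16.96869468688965) [427.2 -32.  183.2] 189.5
top bottle 179 ((427.8172607421875, -32.44895935058594), 32.95215606689453) [426.4 -29.  129.5] 140.0
top styl 40 ((492.5944519042969, 384.2933349609375), 7.452006816864014) [492.1 381.9 114.8] 130.7
top tube 59 ((493.1678466796875, 384.4374694824219), 16.78874397277832) [491.2 379.2  70. ] 75.9
top tubeS 44 ((491.9216003417969, 380.07171630859375), 16.059946060180664) [490.2 372.   41.1] 63.4
scene cap 98 ((425.21722412109375, -26.82032012939453), 17.360126495361328) [421.5 -23.2 176.6] 185.5
scene bottle 581 ((422.3835754394531, -23.96476173400879), 31.74264907836914) [409.2 -13.7 102.2] 140.0
scene styl 99 ((490.8747863769531, 390.1806335449219), 7.582876205444336) [489.4 390.2 104.9] 127.0
scene tube 87 ((491.7360534667969, 390.00421142578125), 16.156190872192383) [485.6 391.7  69. ] 76.0
scene tubeS 196 ((489.982421875, 389.3345031738281), 17.58696174621582) [481.6 392.6  42.4] 64.0
330 [7, 5, 5, 22, 19, 6, 6, 5, 5, 5, 5, 5, 5, 5, 5, 8, 6, 4, 5]
390 [17, 16, 8, 25, 23, 64, 64, 131, 131, 187, 189, 9, 7, 6, 6, 8, 6, 6, 7]
450 [18, 20, 21, 22, 22, 64, 66, 126, 131, 188, 188, 56, 60, 60, 50, 9, 77, 69, 8]
510 [115, 20, 21, 18, 19, 20, 23, 24, 20, 22, 6, 58, 101, 103, 57, 8, 130, 130, 8]
570 [267, 8, 8, 22, 195, 269, 259, 208, 108, 71, 20, 56, 104, 105, 105, 73, 11, 6, 5]
630 [288, 223, 8, 21, 386, 399, 400, 332, 226, 118, 85, 88, 104, 104, 59, 73, 7, 49, 50]
690 [301, 289, 6, -1, 384, 396, 400, 298, 179, 90, 88, 365, 357, 86, 86, 17, 69, 70, 50]
750 [301, 292, -1, -1, 16, 343, 57, 20, 20, 87, 331, 365, 365, 365, 87, 231, 73, 70, 7]
```

```bash
cat >> h.py <<'E'
def Rz(az): 
    x=np.array([-np.sin(az),np.cos(az),0]);z=np.array([0,0,-1.]);return np.stack([x,np.cross(z,x),z],1)
R=Rz(.3)
E
cat > s1.py <<'E'
from h import *
import pickle
movel([390,-200,320],Rz(-.3),400)
c0=None
movel([420,60,310],R,400); w0=camera("wrist")
movel([460,220,270],R,400); w1=camera("wrist")
movel([470,320,270],R,400); w2=camera("wrist")
pickle.dump((w0,w1,w2),open("c1.pkl","wb"))
s=read_state();print(s["time"],s["eef_pos"],s["qpos"])
cv2.imwrite("pics/w.png",np.vstack([cv2.resize(np.hstack([w0["image"],w1["image"]]),(800,300)),cv2.resize(np.hstack([w2["image"],w2["image"]*0]),(800,300))]))
E
python3 s1.py
```

```text
3.35 [470.46422397 318.58437996 270.13870932] [-0.17955519  0.47206436 -0.73103969  1.68079651  0.34463742  1.12204828
 -0.70975633]
```

View pics/w.png

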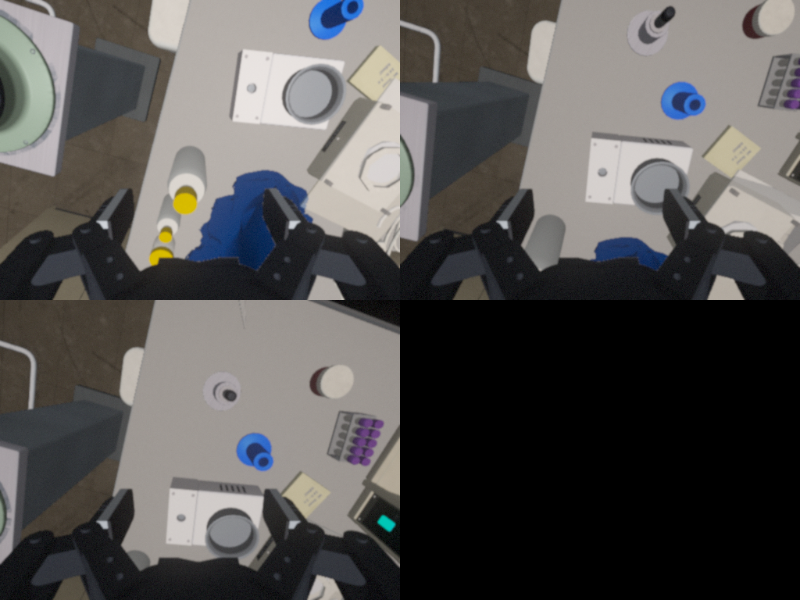

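Wrist views (half-size panels): w0 shows the bottle cap at (185,200) and the button at (251,88). w1 shows the button at (202,172) and the stylus top at (267,14). w2 shows the stylus top at (230,96) and the button at (181,218).

```bash
cat > m3.py <<'E'
from h import *
import pickle
ws=pickle.load(open("c1.pkl","rb"))
C=lambda P:cv2.minEnclosingCircle(P[:,:2].astype(np.float32))
for i,c in enumerate(ws):
    W=cloud(c)
    near=lambda x,y,R,z0,z1:W[(np.hypot(W[...,0]-x,W[...,1]-y)<R)&(W[...,2]>z0)&(W[...,2]<z1)]
    for n,A in dict(gripTop=(491,386,20,120,135),tubetop=(491,386,26,62,80),cap=(426,-28,30,178,195),shoulder=(426,-28,45,60,170),rim=(578,163,60,95,106)).items():
        P=near(*A)
        if len(P)>8: print(i,n,len(P),[np.round(t,1) for t in C(P)],P.mean(0).round(1),P[:,2].max().round(1))
    m=((np.abs(W[...,2]-54)<4)&(c["image"].mean(-1)>150)).astype(np.uint8)
    n,l,st,ce=cv2.connectedComponentsWithStats(m); k=1+st[1:,4].argmax(); P=W[l==k]; print(i,"mixer",cv2.minAreaRect(P[:,:2].astype(np.float32)),P[:,2].mean())
for i,(u,v) in enumerate([(251,88),(202,172),(181,218)]): print("button",pix2w(ws[i],u*1.28,v*1.28,49).round(1),pix2w(ws[i],u*1.28,v*1.28).round(1))
T=lambda i,u,v:(np.array(ws[i]["cam_to_world"])[:3,3],pix2w(ws[i],u,v,0))
def tri(A):
    M=0;b=0
    for p,q in A:
        d=(q-p)/np.linalg.norm(q-p);Q=np.eye(3)-np.outer(d,d);M=M+Q;b=b+Q@p
    return np.linalg.solve(M,b)
print("tri grip top",tri([T(1,267*1.28,14*1.28),T(2,230*1.28,96*1.28)]))
print("tri button",tri([T(0,251*1.28,88*1.28),T(2,181*1.28,218*1.28)]))
crop=lambda c,u,v:cv2.resize(c["image"][max(v-35,0):max(v-35,0)+70,u-35:u+35],(390,390),interpolation=cv2.INTER_CUBIC)
cv2.imwrite("pics/d.png",np.hstack([crop(ws[1],258,220),crop(ws[2],290,120)]))
E
python3 m3.py
```

```text
0 cap 698 [array([426.8, -30.9]), np.float64(17.5)] [426.8 -28.5 183.5] 186.3
0 shoulder 2179 [array([426.9, -29.9]), np.float64(32.8)] [423.8 -12.9 125.5] 169.9
0 rim 1399 [array([577.1, 163.7]), np.float64(46.9)] [582.1 167.3  98.9] 102.8
0 mixer ((549.5223388671875, 158.63267517089844), (174.81410217285156, 119.96051025390625), 11.421432495117188) 54.05238731641948
1 gripTop 233 [array([492.4, 386.1]), np.float64(6.9)] [491.8 385.1 125.8] 129.5
1 tubetop 620 [array([492.4, 386. ]), np.float64(16.8)] [489.9 382.1  71.8] 79.7
1 shoulder 1649 [array([427.4, -27.4]), np.float64(32.7)] [429.2  -3.3  97.4] 139.4
1 rim 957 [array([576.9, 164.3]), np.float64(46.4)] [573.5 167.   99.1] 102.2
1 mixer ((549.7249755859375, 158.5621337890625), (174.06399536132812, 120.84364318847656), 11.439523696899414) 54.15583042541468
2 gripTop 159 [array([492.5, 386.5]), np.float64(6.8)] [492.  386.6 126.2] 129.0
2 tubetop 436 [array([492.6, 386.4]), np.float64(16.9)] [488.7 387.2  72. ] 78.5
2 rim 904 [array([577.3, 164.7]), np.float64(46.8)] [580.  163.   98.9] 102.0
2 mixer ((549.813720703125, 158.95309448242188), (174.3033447265625, 121.6461181640625), 11.584933280944824) 54.22224188834267
button [489.4 146.1  49. ] [489.3 146.1  49.1]
button [489.5 144.4  49. ] [489.4 144.6  49.5]
button [490.3 142.2  49. ] [490.3 141.9  48.7]
tri grip top [492.12269895 385.53295828 118.84215625]
tri button [488.95760173 145.84597708  54.0559551 ]
```

View pics/d.png

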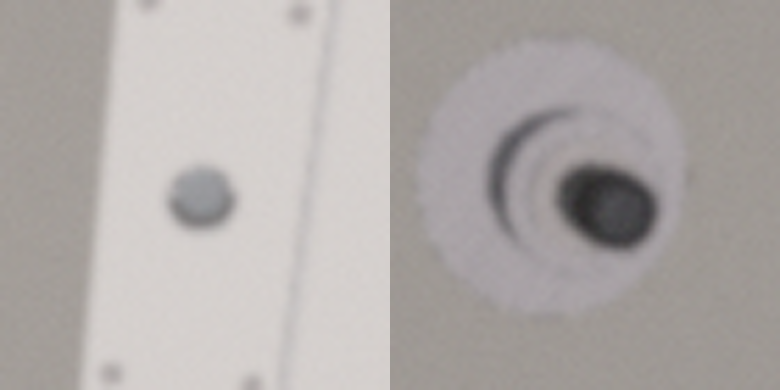

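The wrist views agree to within 1 mm. Stylus axis (492.5, 386.3), top at about 126. Button (488.7, 145.8), with the mixer yaw at 0.20. Cradle axis (576.9, 164.3), rim at 99–100. Bottle (426.8, -29.5), cap top at 184. All of these match the given sizes, so I grasp the stylus.

```bash
cat > s2.py <<'E'
from h import *
movel([492.5,386.3,170],R,250)
print("hit",movel([492.5,386.3,86],R,120,guard=10))
clamp(); s=read_state();print(s["time"],s["finger_gap"],s["gripper_force"],s["eef_pos"],s["ft_force"])
movel([492.5,386.3,175],R,120); wait(.2)
s=read_state();print(s["time"],s["finger_gap"],s["gripper_force"],s["eef_pos"],s["ft_force"])
movel([488.7,145.8,175],R,250); wait(.3)
import pickle
w,a=camera("wrist"),camera("scene");pickle.dump((w,a),open("c2.pkl","wb"))
v=cv2.resize(w["image"][180:360,140:380],(520,390),interpolation=cv2.INTER_CUBIC)
cv2.imwrite("pics/e.png",np.hstack([v,cv2.resize(a["image"][120:250,180:273],(279,390),interpolation=cv2.INTER_CUBIC)]))
s=read_state();print(s["time"],s["eef_pos"],s["ft_force"])
E
python3 s2.py
```

```text
hit False
5.5 12.58050871937046 58.35602828010529 [492.54140896 386.32565022  86.12210207] [-0.64133868 -0.29226658  3.77596241]
6.5917 12.16924921845899 58.360633038319065 [492.24844185 386.19193612 174.31128374] [-0.46305743 -0.00814016 -1.1616532 ]
8.1 [488.62406178 146.14504074 174.9515506 ] [-0.00192395 -0.69300365 -0.19007551]
```

View pics/e.png

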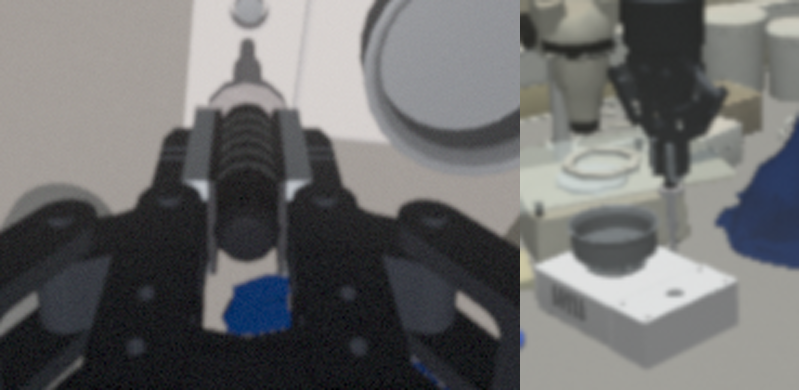

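The wrist crop shows the stylus held between the pads with its tip at (247,45). The button is just beyond at (250,8). The scene crop shows the tip at (672,245).

```bash
python3 - <<'E'
from h import *
import pickle
w,a=pickle.load(open("c2.pkl","rb"))
uw=(140+247*240/520,180+41*180/390); us=(180+152/3,120+246/3)
L=[(np.array(c["cam_to_world"])[:3,3],pix2w(c,*u,0)) for c,u in((w,uw),(a,us))]
M=0;b=0
for p,q in L:
    d=(q-p)/np.linalg.norm(q-p);Q=np.eye(3)-np.outer(d,d);M=M+Q;b=b+Q@p
print("tip",np.linalg.solve(M,b))
for z in(94,96,99,102):print(z,pix2w(w,*uw,z),pix2w(a,*us,z))
print("button",pix2w(w,140+250*240/520,180+10*180/390,49))
W=cloud(w); print(W[200:210:2,252:257].round(0).tolist())
E
```

```text
tip [487.80828202 149.07846029 102.67781492]
94 [488.50084996 145.59880421  94.        ] [503.58577565 141.15061957  94.        ]
96 [488.29363191 146.25568645  96.        ] [499.93126703 143.14846027  96.        ]
99 [487.98280484 147.24100981  99.        ] [494.4495041  146.14522133  99.        ]
102 [487.67197777 148.22633317 102.        ] [488.96774117 149.14198238 102.        ]
button [490.02281789 145.48682386  49.        ]
[[[486.0, 149.0, 107.0], [487.0, 149.0, 107.0], [487.0, 150.0, 109.0], [488.0, 149.0, 106.0], [489.0, 149.0, 106.0]], [[486.0, 148.0, 111.0], [487.0, 149.0, 111.0], [487.0, 150.0, 113.0], [488.0, 149.0, 112.0], [489.0, 149.0, 110.0]], [[486.0, 150.0, 119.0], [486.0, 150.0, 120.0], [487.0, 151.0, 121.0], [488.0, 150.0, 120.0], [489.0, 149.0, 116.0]], [[485.0, 150.0, 125.0], [486.0, 151.0, 127.0], [487.0, 151.0, 126.0], [488.0, 151.0, 125.0], [488.0, 151.0, 126.0]], [[485.0, 151.0, 130.0], [486.0, 151.0, 131.0], [487.0, 151.0, 131.0], [487.0, 151.0, 130.0], [488.0, 151.0, 130.0]]]
```

```bash
python3 - <<'E'
from h import *
movel([489.4,145.8,130],R,150); wait(.3); print(read_state()["ft_force"].round(1))
for z in np.arange(127,112,-1.):
    h=movel([489.4,145.8,z],R,15,guard=12); s=read_state(); f=s["ft_force"][2]
    print(z,h,s["eef_pos"].round(1),s["ft_force"].round(1))
    if h or f>13: break
wait(.3);s=read_state();print(s["time"],s["eef_pos"].round(1),s["ft_force"].round(1),s["finger_gap"])
import pickle;pickle.dump((camera("wrist"),camera("scene")),open("c3.pkl","wb"))
E
```

```text
[-0.3  0.2 -0.8]
127.0 False [489.3 145.8 126.9] [ 0.7 -1.4 -0.3]
126.0 False [489.4 145.8 125.9] [ 0.1  0.  -0.3]
125.0 False [489.5 145.9 125. ] [ 0.8 -0.4  1.3]
124.0 False [489.5 145.8 124. ] [0.4 0.1 1.3]
123.0 False [489.5 145.8 123. ] [ 0.1 -0.5  1.5]
122.0 False [489.4 145.9 122. ] [ 0.7 -0.5  2.3]
121.0 False [489.4 145.8 121. ] [-0.6 -0.   3.1]
120.0 False [489.7 146.  120.5] [-2.4 -0.7 14.9]
11.25 [489.7 146.  120.6] [-1.7 -1.1 15. ] 12.510607613647785
```

The signature is clean: contact at TCP 125, the spring rising over 4 mm, then the hard stop at 121. The button is fully down, so I return the stylus.

```bash
cat > s3.py <<'E'
from h import *
import pickle
movel([489.4,145.8,175],R,200)
movel([492.5,386.3,172],R,250); wait(.2)
h=movel([492.5,386.3,100],R,100,guard=6); s=read_state();print(h,s["eef_pos"].round(1),s["ft_force"].round(1))
if not h:
    h=movel([492.5,386.3,84.5],R,25,guard=5); wait(.1); s=read_state();print(h,s["time"],s["eef_pos"].round(1),s["ft_force"].round(1))
    if s["eef_pos"][2]<89:
        open_gripper(); movel([492.5,386.3,180],R,200)
        movel([470,320,270],R,400)
c=camera("wrist"),camera("scene")
s=read_state();print(s["time"],s["eef_pos"].round(1))
pickle.dump(c,open("c4.pkl","wb"))
W=cloud(c[0])
for n,z0,z1 in(("grip",85,135),("tube",62,80)):
    P=W[(np.hypot(W[...,0]-492,W[...,1]-386)<30)&(W[...,2]>z0)&(W[...,2]<z1)]
    if len(P):print(n,len(P),P[:,2].max(),cv2.minEnclosingCircle(P[P[:,2]>P[:,2].max()-8][:,:2].astype(np.float32)))
cv2.imwrite("pics/f.png",np.hstack([cv2.resize(c[0]["image"][60:180,220:380],(440,330)),cv2.resize(c[1]["image"][200:275,120:220],(352,330))[:,:352][:330]]))
E
python3 s3.py
```

```text
False [492.7 386.6 100.5] [ 0.9 -0.3 -0.4]
True 14.6 [492.5 386.2  86.1] [-0.7  0.5  9.6]
16.4583 [469.7 319.9 268.8]
grip 217 128.61533351987003 ((491.5238342285156, 386.0101013183594), 6.90062141418457)
tube 437 79.32532296185428 ((492.2105407714844, 386.1773376464844), 15.40753173828125)
```

View pics/f.png

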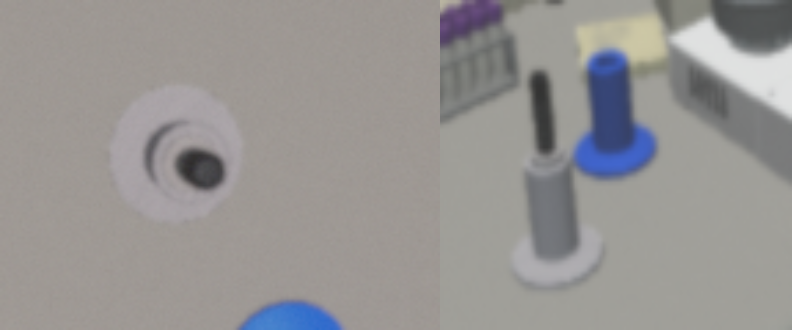

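The stylus hangs in the grey stand again: the crop shows its collar seated on the tube at (190,165), grip top at 128 and axis unchanged. Now I take the bottle.

```bash
cat > s4.py <<'E'
from h import *
import pickle
W=cloud(pickle.load(open("c0.pkl","rb"))[1]); P=W[(W[...,2]>230)&(W[...,1]>0)&(W[...,1]<330)&(W[...,0]<800)&(W[...,0]>450)]
d=np.hypot(P[:,0]-577,P[:,1]-164);print("nearest tall",d.min(),P[d.argmin()])
movel([440,150,280],R,400)
movel([426.9,-29.7,270],Rz(.1),300); wait(.2)
w=camera("wrist");W=cloud(w);pickle.dump(w,open("c5.pkl","wb"))
for z0,z1,r in((176,195,30),(60,150,45)):
    P=W[(np.hypot(W[...,0]-427,W[...,1]+30)<r)&(W[...,2]>z0)&(W[...,2]<z1)]
    if len(P)>5:print(len(P),P[:,2].max(),cv2.minEnclosingCircle(P[:,:2].astype(np.float32)))
h=movel([426.9,-29.7,160],Rz(.1),130,guard=8);print(h)
if not h:
    clamp();s=read_state();print(s["time"],s["finger_gap"],s["gripper_force"],s["eef_pos"].round(1),s["ft_force"].round(1))
    movel([426.9,-29.7,290],Rz(.1),150);wait(.2)
    s=read_state();print(s["time"],s["finger_gap"],s["eef_pos"].round(1),s["ft_force"].round(1))
E
python3 s4.py
```

```text
nearest tall 146.48243480267743 [722.9479688  151.49823572 341.81270701]
1175 186.48427403133712 ((427.3236389160156, -31.190908432006836), 17.04043197631836)
2085 148.42358114485666 ((427.4179382324219, -30.740882873535156), 32.85529708862305)
False
19.6417 32.04930405908103 59.2445083335042 [427.3 -29.7 160.5] [-0.3  0.3  8.9]
20.8583 31.65245255389687 [426.7 -29.7 289.4] [-0.5  0.3 -2.8]
```

```bash
cat > s5.py <<'E'
from h import *
import pickle
movel([577.3,165.2,290],R,200); wait(.5)
s=read_state();print(s["time"],s["eef_pos"].round(1),s["finger_gap"],s["ft_force"].round(1))
a,w,t=camera("scene"),camera("wrist"),camera("top");pickle.dump((a,w,t),open("c6.pkl","wb"))
cv2.imwrite("pics/g.png",np.hstack([cv2.resize(a["image"][60:240,140:280],(390,501)),cv2.resize(w["image"][130:384,150:360],(410,501))]))
W=cloud(a); P=W[(np.hypot(W[...,0]-577,W[...,1]-164)<50)&(W[...,2]>105)&(W[...,2]<270)]
for lo in range(115,270,15):
    Q=P[(P[:,2]>lo)&(P[:,2]<lo+15)]
    if len(Q):print(lo,len(Q),[np.round(k,1) for k in cv2.minEnclosingCircle(Q[:,:2].astype(np.float32))],Q[:,2].min().round(1))
E
python3 s5.py
```

```text
22.7417 [577.3 165.1 290. ] 32.06701960322827 [-0.7  0.4 -2.6]
115 2 [array([560.6, 171.1]), np.float64(22.1)] 128.1
130 107 [array([574.5, 168.2]), np.float64(32.6)] 130.2
145 105 [array([568.7, 171.9]), np.float64(30.8)] 145.1
160 109 [array([570.9, 171.3]), np.float64(32.0)] 160.4
175 115 [array([573., 169.]), np.float64(32.2)] 175.0
190 115 [array([570.7, 168.9]), np.float64(32.1)] 190.1
205 113 [array([572.6, 170.8]), np.float64(32.2)] 205.1
220 115 [array([570.9, 170.3]), np.float64(31.5)] 220.1
235 120 [array([574.5, 168.8]), np.float64(33.3)] 235.0
250 124 [array([569.8, 170.3]), np.float64(30.1)] 250.1
265 53 [array([574.5, 168.4]), np.float64(28.4)] 265.1
```

View pics/g.png

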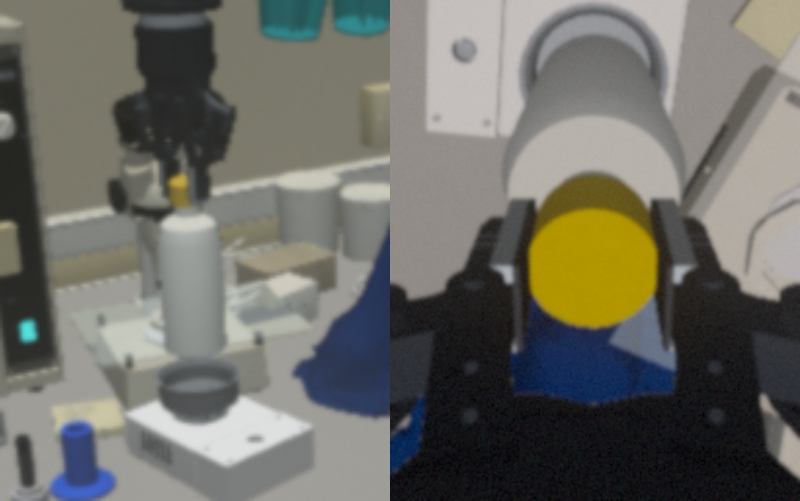

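The bottle hangs upright above the cradle: scene crop (193,290) over (198,385), underside at about 130 mm. I lower and press.

```bash
cat > s6.py <<'E'
from h import *
h=movel([577.3,165.2,239],R,60,guard=7); s=read_state();print(h,s["time"],s["eef_pos"].round(1),s["ft_force"].round(1))
if not h:
  f0=s["ft_force"][2]
  for z in np.arange(237,214,-1.):
    h=movel([577.3,165.2,z],R,15,guard=25); s=read_state(); f=s["ft_force"]
    print(z,h,s["eef_pos"].round(1),f.round(1),round(s["finger_gap"],1))
    if h or f[2]-f0>28: break
  wait(.3);s=read_state();print(s["time"],s["eef_pos"].round(1),s["ft_force"].round(1),s["finger_gap"],s["gripper_force"])
E
python3 s6.py
```

```text
False 23.8917 [577.5 165.3 239.4] [ 0.1  0.6 -3.7]
237.0 False [577.3 165.2 237.1] [ 0.  -0.1 -3.5] 31.9
236.0 False [577.3 165.2 236. ] [-0.1  0.  -3.1] 31.7
235.0 False [577.5 165.3 235.4] [ 0.2 -1.1  3.1] 31.9
234.0 False [577.5 165.3 234.2] [ 0.3 -0.1  4.7] 31.7
233.0 False [577.4 165.3 233.1] [0.7 0.6 4. ] 31.8
232.0 False [577.4 165.3 232.1] [0.6 0.1 6.1] 31.7
231.0 False [577.4 165.2 231.2] [ 0.1 -0.2  5.4] 31.8
230.0 False [577.4 165.2 230.2] [-0.2 -0.5  6. ] 31.8
229.0 False [577.5 165.3 229.3] [0.8 0.2 7.6] 32.0
228.0 False [577.5 165.3 228.3] [1.  0.6 7.5] 31.9
227.0 False [577.5 165.3 227.3] [ 0.8 -0.4  8.7] 31.6
226.0 False [577.5 165.3 226.3] [0.5 0.1 8.3] 31.9
225.0 False [577.5 165.3 225.4] [-0.4 -0.2  9.1] 31.6
224.0 False [577.5 165.3 224.5] [ 0.  -0.5 10.1] 31.6
223.0 False [577.6 165.4 223.5] [ 0.8 -0.9 10.4] 31.6
222.0 False [577.6 165.4 222.5] [ 0.8 -0.4 11.2] 31.5
221.0 False [577.6 165.4 221.6] [ 0.4 -1.3 11.4] 31.9
220.0 False [578.  165.6 221.4] [-1.  -1.7 21.1] 31.9
219.0 False [578.3 165.8 221.3] [-1.7 -1.6 32.5] 32.1
28.975 [578.3 165.8 221.3] [-3.8 -2.3 32.6] 32.139885438158466 63.61790274968371
```

The cradle is on its stop after 14 mm of travel. I ease the push a little, check, and hand in.

```bash
python3 - <<'E'
from h import *
movel([577.4,165.3,219.6],R,15); wait(.7)
s=read_state();print(s["time"],s["eef_pos"].round(1),s["ft_force"].round(1),s["finger_gap"])
a,w=camera("scene"),camera("wrist")
cv2.imwrite("pics/i.png",np.hstack([cv2.resize(a["image"][60:280,120:280],(364,500)),cv2.resize(w["image"][90:384,130:380],(425,500))]))
E
```

```text
29.925 [578.2 165.8 221.3] [-1.7 -1.1 26.2] 32.121007948990716
```

View pics/i.png

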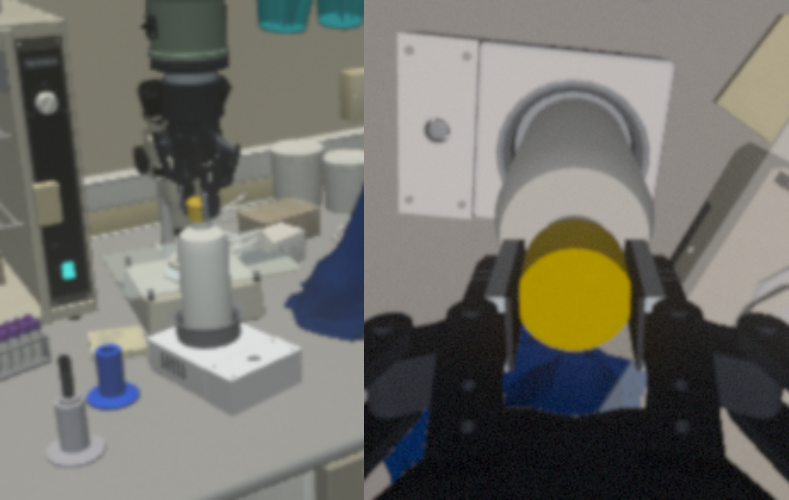

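The bottle sits upright in the cradle at (207,325), pressed down onto the mixer, and the stylus hangs in the grey stand at (68,400).

```bash
python3 -c "
from workcell import *
print(finish_job())"
```

```text
the job is handed in; nothing more can be done
None
```

I pushed the reset button to its stop with the stylus, hung the stylus back in its stand, and handed the job in at about 30 s with the larger bottle held fully pressed down in the cradle.

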